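# Hang a tape roll on the free hook of a tape carousel

## Task

Turn the tape carousel until its one empty hook points forward, over the dark pointer tab at the front of its foot. Then take the roll that matches the rolls already on the carousel (the large, narrow one) out of the wooden cradle and hang it on that hook, leaving the wide roll and the small roll where they are.

Things in the scene. Friction and masses are not known exactly. Their poses are not given: they have to be found in the camera images.
- carousel (a joint): Turning column of the tape carousel, rad. 0 = the empty hook points over the dark pointer tab. Grows clockwise seen from above; starts at 0.6 to 1.75, so the hook comes forward by turning anticlockwise, from above, by that value. Friction (about 1 N at a hook's end) holds it where left. Column 32 mm thick (collar 48), 160 mm high; four alike steel hooks at 90 degree steps, three with fixed rolls.
- stand: Fixed foot of the carousel: round grey disc, 260 mm across, 18 mm thick, with a dark steel pointer tab (30 mm wide, sticking out 50 mm) at its front, towards the robot. Origin on the column's upright axis, at bench height; its -x points over the tab.
- hook (a point): Empty hook, 12 mm round bar: level arm, top 146 mm above the bench, its end 150 mm from the column's axis turned up as a post to 178 mm, which can be pinched from above. Point: on the post's centre line at 162 mm. x: level, from post to column; z up. A roll hangs with its hole on the arm, axis along x, centre 54 mm below this point; 60 to 75 mm along x leaves room for fingers on both sides.
- roll_centre (a point): Roll to hang: large narrow grey tape roll like those on the carousel, 120 mm diameter, 24 mm wide, hole 76 mm (ring wall 22 mm), 0.12 to 0.24 kg, on its rim in the cradle. Point: centre of the hole, about 80 mm above the bench at first; x: its level axis. Grasp from above across the flat faces at the top of the ring, fingers at most 20 mm below the top, to clear the hook's arm.
- wide_centre (a point): Bystander: wide tape roll, 120 mm diameter, 48 mm wide, hole 76 mm. Point: its centre. The three rolls stand in a row in a fixed dark wooden cradle (board 270 x 110 mm, two round rails), 90 mm apart, in any order, axes along the row.
- small_centre (a point): Bystander: small tape roll, 80 mm diameter, 24 mm wide, hole 48 mm, in the same cradle. Point: its centre.
Not all that is in view belongs to the job. What is shaped like the part that bears roll_centre but purple or yellow is not meant.

How it is judged:
On the way, in this order (a step that is already met when the one before it is completed fails the run):
1. the empty hook is turned forward, over the pointer tab (value of joint carousel between -0.2 and 0.2 rad), for 0.2 s.
2. the large narrow roll hangs on that hook (x of roll_centre in the frame of hook between 0.02 and 0.13 m and y of roll_centre in the frame of hook between -0.02 and 0.02 m and z of roll_centre in the frame of hook between -0.07 and -0.045 m and angle between roll_centre's own x axis and vertical between 1.22 and 1.92 rad), for 0.2 s.
At the end, for the whole second after the job is handed in: The large narrow roll hangs at rest on the formerly empty hook (between its post and the column, within 20 mm to either side of the arm, not tilted more than 20 degrees), and that hook still points forward over the pointer tab to within about 15 degrees (all of step 2 and value of joint carousel between -0.26 and 0.26 rad and linear speed of roll below 0.04 m/s and velocity of joint carousel between -0.1 and 0.1 rad/s); the robot touches nothing.
It fails at once if the wide roll is moved by more than 30 mm (distance of wide_centre from where it was at the start of the episode above 0.03 m).
It fails at once if the small roll is moved by more than 30 mm (distance of small_centre from where it was at the start of the episode above 0.03 m).
It also fails if it takes over 58 s, if anything falls off the work surface, if the arm or the gripper's body presses on something with over 40 N, if the wrist force passes 120 N, or if a joint passes its speed limit or range.

## Robot

A 7-joint arm with a two-finger parallel gripper is mounted at the origin on the work surface. World frame = base frame: x ahead of the robot, y to its left, z up, the work surface at z = 0. Lengths are in m, angles in rad, forces in N, time in s.
With the tool pointing down it reaches from about 0.4 to 0.85 m from the base axis. Payload 4.5 kg.
Tool frame: the origin (TCP) lies on the mounting face of the last link; the fingertips stand 166 mm ahead of it and the grasp point (between the pads) lies 147 mm ahead of it; y points along the fingers, z is the direction in which the jaws open and shut, and the axes are right-handed (so a half turn about y gives the same grasp; the last joint's range is limited). The gripper opens to 88 mm and grips with 3 to 60 N. Pads are 18 mm wide; open, the fingers measure 123 mm over their backs; the gripper's body (75 mm by 187 mm) begins 45 mm behind the grasp point.
Start: joints at [1.16, 0.689, -0.195, 1.565, 0.157, 0.902, -0.215], TCP at [0.269, -0.564, 0.405] pointing down, gripper open.
Joint ranges: [-3.01, 3.01], [-0.46, 2.08], [-1.47, 1.51], [0.13, 2.56], [-1, 4.14], [0.04, 2.09], [-2.66, 2.66]. Speed limits (rad/s): [2.57, 2.57, 3.14, 3.14, 3.14, 3.14, 3.14].

## Interface

Orientations are given as a unit quaternion [x, y, z, w].
In Python, from plant import r gives the robot as it stands.
- The arm moves only by the tool arm_command, never from a script. Its argument "deltas" is a list of rows, each an object of numbers: "dx", "dy", "dz": the shift along the tool's x, y, z each as a share of 1000 mm, from -1 to 1; "wx", "wy", "wz": the turn, a rotation vector about the tool's x, y, z each as a share of 45 degrees, from -1 to 1. In form: [{"dx": .., "dy": .., "dz": .., "wx": .., "wy": .., "wz": ..}, ...]. A call has exactly 5 rows; each row is the pose to reach, as a shift and turn from the pose commanded when the call began, along the tool's axes at that moment; what a row does not reach only later rows make up. A row lasts 1/10 s, in which the tool goes at most 50 mm and 8.59 degrees, less where a joint would pass 70% of its speed; a pose out of reach is approached as far as the arm can. A call with a number of a shift or a turn outside -1 to 1 is refused whole. A call with a gripper value outside its range is refused whole. "claw" is the opening, from -1 (shut) to 1 (fully open), set as the call begins (left out, the last holds). The fingers move at their own pace and stop on an object; "grip_force" is the grip in N (left out, the last holds). Time passes only in rows, so rows that repeat a pose let the fingers close, or fill a call up. It gives the time, the measured TCP pose, the force and the opening at its end, in the units of the state.
- r.get_state(): the state, without advancing time (a new reading comes with each control period).
- r.snapshot(name): name is "side" or "top"; returns the picture (400x640x3 uint8, red, green, blue); there is no depth.
- r.get_calibration(name): a dict with "vertical_fov" (degrees; the focal length in pixels is half the picture's height over the tangent of half this angle, whatever the lens; pixels are square), "cx", "cy" (the principal point, pixels), "k1" (the pictures are not rectified: a ray, as slopes to the right and down, at radius r is drawn at 1 + k1 r^2 times it, then the intrinsics apply), "R" (3x3) and "t" (3): a world point X has camera coordinates R X + t. Camera axes: x right, y down, z forward; pixel columns grow to the right and rows downward; lengths in m; the calibration is good to about 2 mm. A picture is of the moment at which its call begins. get_calibration takes no time and is no camera call.
- r.finish_job(): hands the job in, once; it reports no verdict.
The state is a dict: "clock": time; "q": joint angles; "qd": joint speeds; "joint_torque": joint torques, N m; "tool_pos": TCP position; "eef_rot": TCP orientation; "contact_force": force on the tool from outside, world axes, zero at the start; "moment": the same for the moment, N m; "opening": opening from 0.0 (shut) to 1.0 (fully open).
Only numpy, scipy, OpenCV 4.12 (cv2) and the standard library are available. Lean on these libraries where they do the work, as an engineer would, in place of code of your own. Each camera call takes 0.05 s, during which the arm holds its last target.

## Working session

There is one attempt and no reset: what is moved stays moved. The work goes in short steps, Python scripts to look and compute and a tool call to move; the robot and the scene stay as the last step left them, time stands still between calls to the robot, and variables do not carry over. Pictures are saved under pics/ and viewed, and the job is handed in when it is done.

Besides the shell and the picture viewer there is one more tool, called after "Emit:" as name([rows], argument=value, ...), one row to a line, values as JSON. arm_command: Moves the arm, as the interface text tells. Shift numbers are shares of 1000 mm and turn numbers shares of 45 degrees, none past 1 either way. Its arguments: {"type":"object","properties":{"deltas":{"type":"array","items":{"type":"object","properties":{"dx":{"type":"number","minimum":-1,"maximum":1},"dy":{"type":"number","minimum":-1,"maximum":1},"dz":{"type":"number","minimum":-1,"maximum":1},"wx":{"type":"number","minimum":-1,"maximum":1},"wy":{"type":"number","minimum":-1,"maximum":1},"wz":{"type":"number","minimum":-1,"maximum":1}}}},"claw":{"type":"number"},"grip_force":{"type":"number"}},"required":["deltas"]}

```bash
ls; mkdir -p pics; python3 - <<'E'
from plant import r
import cv2
s=r.get_state(); print({k:s[k] for k in ('clock','tool_pos','eef_rot','opening')})
for n in('side','top'):
    im=r.snapshot(n); cv2.imwrite(f'pics/{n}0.png',im[:,:,::-1]); print(n,r.get_calibration(n))
E
```

```text
pics
{'clock': 0.0, 'tool_pos': array([ 0.26875362, -0.56391351,  0.40390572]), 'eef_rot': array([-0.15620386,  0.69030415, -0.68905919,  0.1558139 ]), 'opening': 0.9985546022940681}
side {'vertical_fov': 56.13990824419874, 'cx': 321.06800200813217, 'cy': 199.09641639122614, 'k1': -0.0745516758218478, 'R': array([[-0.98832868, -0.15229768, -0.00343964],
       [-0.10683736,  0.709058  , -0.69700971],
       [ 0.10859186, -0.68850721, -0.71705344]]), 't': array([0.5578126 , 0.01454847, 1.24316815])}
top {'vertical_fov': 44.42682554138706, 'cx': 320.8844398358434, 'cy': 198.6386483503536, 'k1': -0.09267701727955804, 'R': array([[ 0.00314132, -0.9999825 , -0.00501269],
       [-0.9955882 , -0.00265735, -0.09379268],
       [ 0.09377771,  0.00528521, -0.99557913]]), 't': array([0.17937598, 0.55013808, 1.33843329])}
```

View pics/side0.png

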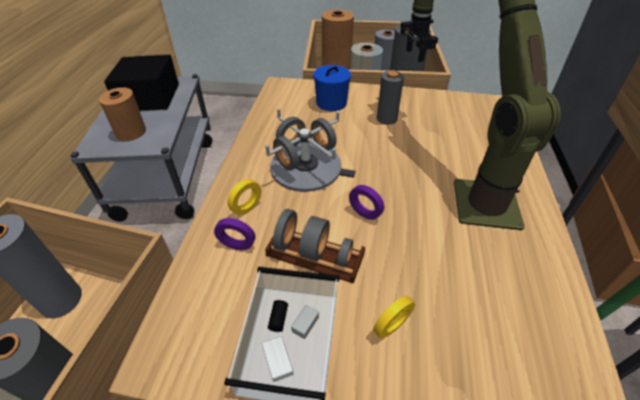

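View pics/top0.png

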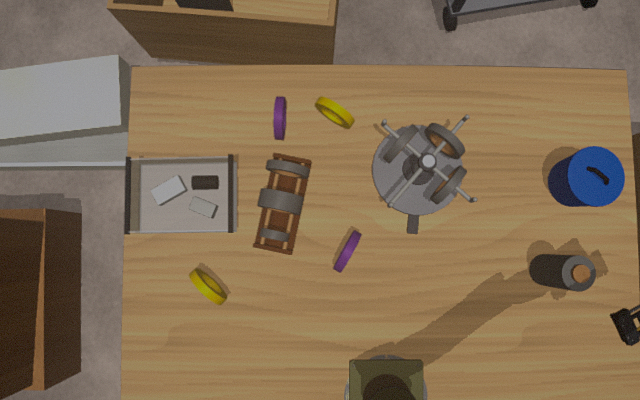

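The side view shows the carousel around (305,155) and the cradle around (315,245). In the top view the carousel is around (427,165) with its tab at (413,224), and the cradle is around (283,203). The large narrow roll is at the upper end of the cradle in the top view, about (288,167), with the wide one in the middle and the small one below.

```bash
cat > h.py <<'E'
import numpy as np, cv2, json
from plant import r
def cal(n):
    c=r.get_calibration(n); f=200/np.tan(np.radians(c['vertical_fov']/2)); 
    K=np.array([[f,0,c['cx']],[0,f,c['cy']],[0,0,1]]); D=np.array([c['k1'],0,0,0,0.])
    return K,D,np.array(c['R']),np.array(c['t'])
def ray(n,uv):
    K,D,R,t=cal(n); p=cv2.undistortPoints(np.array([[uv]],float),K,D)[0,0]
    return -R.T@t, R.T@np.array([p[0],p[1],1])
def onz(n,uv,z):
    o,d=ray(n,uv); return o+d*(z-o[2])/d[2]
def two(a,b):
    o1,d1=ray('side',a); o2,d2=ray('top',b)
    A=np.stack([d1,-d2],1); s=np.linalg.lstsq(A,o2-o1,rcond=None)[0]
    p,q=o1+d1*s[0],o2+d2*s[1]; return (p+q)/2,np.linalg.norm(p-q)
def proj(n,X):
    K,D,R,t=cal(n); return cv2.projectPoints(np.array([X],float),cv2.Rodrigues(R)[0],t,K,D)[0][0,0]
E
python3 - <<'E'
import cv2
a=cv2.imread('pics/top0.png')
cv2.imwrite('pics/top_car.png',cv2.resize(a[95:245,350:500],None,fx=4,fy=4,interpolation=2))
cv2.imwrite('pics/top_cra.png',cv2.resize(a[145:265,240:330],None,fx=5,fy=5,interpolation=2))
a=cv2.imread('pics/side0.png')
cv2.imwrite('pics/side_car.png',cv2.resize(a[95:195,255:365],None,fx=6,fy=6,interpolation=2))
cv2.imwrite('pics/side_cra.png',cv2.resize(a[195:285,255:375],None,fx=6,fy=6,interpolation=2))
E
```

```text
(no output)
```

View pics/top_car.png

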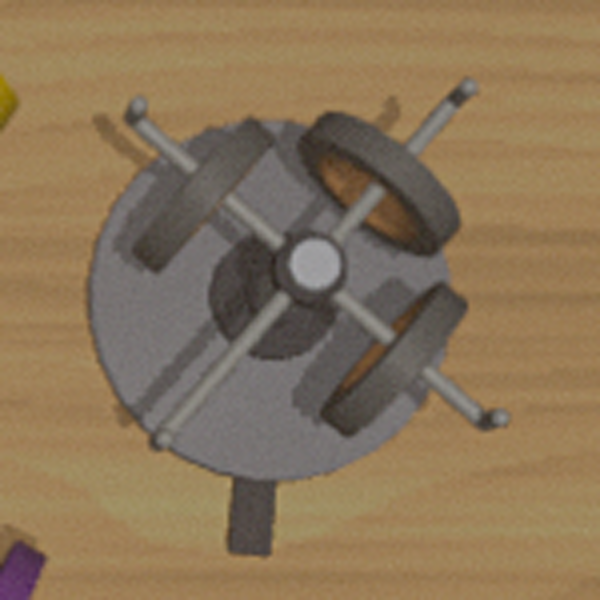

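View pics/top_cra.png

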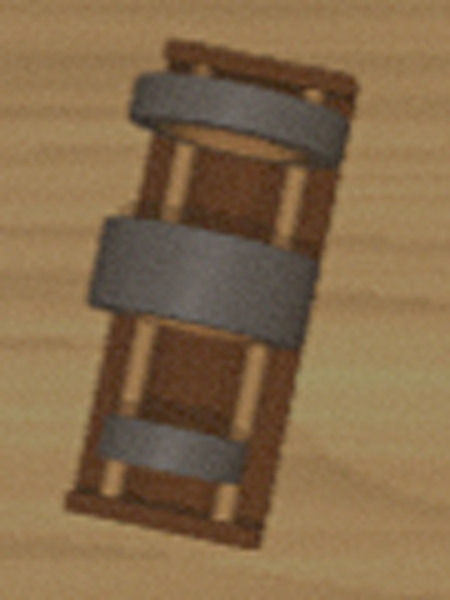

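View pics/side_car.png

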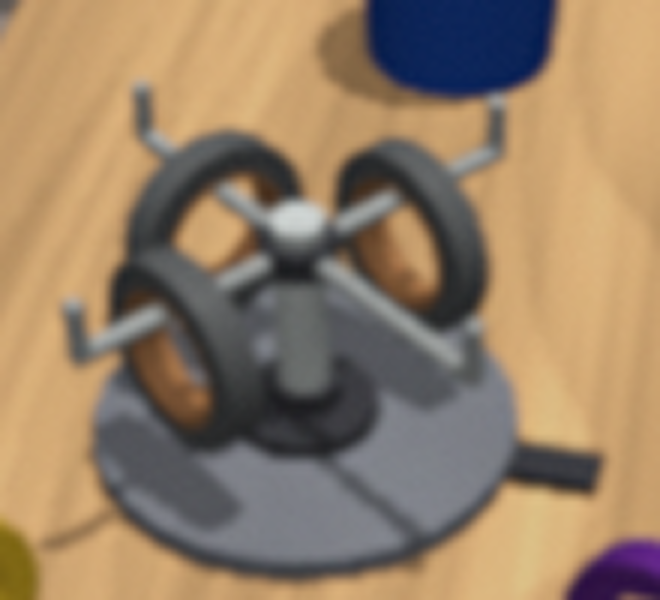

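View pics/side_cra.png

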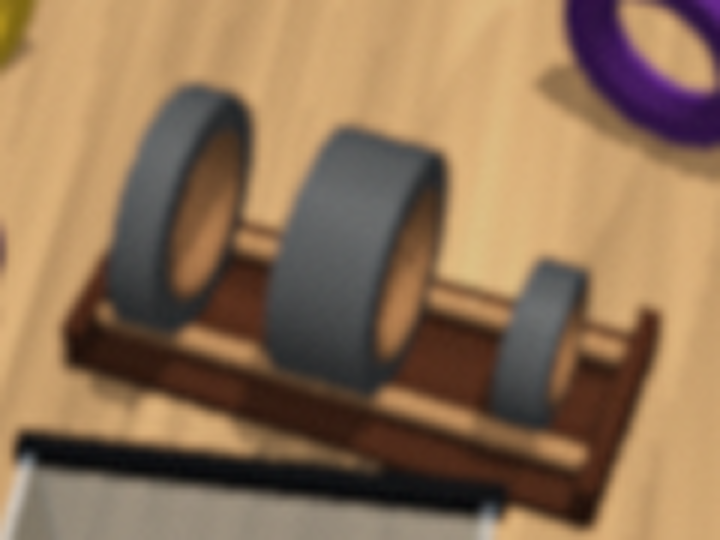

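```bash
python3 - <<'E'
from h import *
np.set_printoptions(precision=4,suppress=True)
T=lambda x,y:(x/4+350-.4,y/4+95-.4); C=lambda x,y:(x/5+240-.4,y/5+145-.4)
S=lambda x,y:(x/6+255-.4,y/6+95-.4); Q=lambda x,y:(x/6+255-.4,y/6+195-.4)
col=onz('top',T(316,263),.16); print('column top',col, two(S(300,218),T(316,263)))
# disc extremes at z .018
L,Rr,B=onz('top',T(90,295),.018),onz('top',T(452,295),.018),onz('top',T(275,480),.018); print('disc L,R,bottom',L,Rr,B)
print('stand centre',(L+Rr)/2, np.linalg.norm(L-Rr),B[0]+.13)
tab=[onz('top',T(*p),.012) for p in((228,553),(271,556),(235,480),(276,480))]; print('tab end',(tab[0]+tab[1])/2,np.linalg.norm(tab[0]-tab[1]))
print('tabbase',(tab[2]+tab[3])/2)
post=onz('top',T(160,440),.178); print('post top',post,two(S(474,325),T(160,440)))
for nm,p in(('hookA',(137,104)),('B',(468,87)),('C',(500,418))):
    P=onz('top',T(*p),.178); print(nm,P,np.linalg.norm((P-col)[:2]),np.degrees(np.arctan2(*(P-col)[1::-1])))
print('d',np.linalg.norm((post-col)[:2]),np.degrees(np.arctan2(*(post-col)[1::-1])))
# cradle corners
for z in(.02,.04):
  cs=[onz('top',C(*p),z) for p in((65,508),(260,547),(357,80),(167,42))]; print(z,*cs, [np.linalg.norm(cs[i]-cs[(i+1)%4]) for i in range(4)])
  print('axis deg',np.degrees(np.arctan2(*(cs[3]-cs[0])[1::-1])),np.degrees(np.arctan2(*(cs[2]-cs[1])[1::-1])))
l,rr=onz('top',C(132,103),.08),onz('top',C(343,145),.08); print('big roll',l,rr,(l+rr)/2,np.linalg.norm(l-rr))
print('rolltop tri',two(Q(213,88),C(247,95)),two(Q(213,88),C(240,100)))
l,rr=onz('top',C(97,262),.08),onz('top',C(310,303),.08); print('wide',l,rr,(l+rr)/2,np.linalg.norm(l-rr))
l,rr=onz('top',C(104,437),.06),onz('top',C(245,462),.06); print('small',l,rr,(l+rr)/2,np.linalg.norm(l-rr))
E
```

```text
column top [ 0.6355 -0.0932  0.16  ] (array([ 0.6351, -0.0935,  0.1587]), np.float64(0.0012041456419530634))
disc L,R,bottom [0.6366 0.0367 0.018 ] [ 0.6379 -0.2211  0.018 ] [ 0.5062 -0.0923  0.018 ]
stand centre [ 0.6373 -0.0922  0.018 ] 0.25784298679161516 0.6361913259651351
tab end [ 0.4542 -0.0748  0.012 ] 0.030368425443295034
tabbase [ 0.5065 -0.0797  0.012 ]
post top [0.521 0.01  0.178] (array([0.522 , 0.0097, 0.1757]), np.float64(0.0016153262743584397))
hookA [0.7334 0.022  0.178 ] 0.15117471449238393 49.63178816247145
B [ 0.7462 -0.1893  0.178 ] 0.14665882149853995 -40.95220023549115
C [ 0.5352 -0.2033  0.178 ] 0.14894383086857252 -132.32527042603925
d 0.15415111992011957 137.98265740569013
0.02 [0.4167 0.3707 0.02  ] [0.3957 0.2618 0.02  ] [0.658  0.2092 0.02  ] [0.6796 0.317  0.02  ] [np.float64(0.11088720448895938), np.float64(0.26748638162525223), np.float64(0.10986643383960724), np.float64(0.26830038154080743)]
axis deg -11.546586257005233 -11.329140060306718
0.04 [0.4168 0.3678 0.04  ] [0.3961 0.2605 0.04  ] [0.6545 0.2087 0.04  ] [0.6758 0.3149 0.04  ] [np.float64(0.10926250059899743), np.float64(0.2635672083830261), np.float64(0.10825668613915701), np.float64(0.26436928168508844)]
axis deg -11.54658625700524 -11.329140060306724
big roll [0.6348 0.3291 0.08  ] [0.6121 0.215  0.08  ] [0.6235 0.2721 0.08  ] 0.11635017607981009
rolltop tri (array([0.6179, 0.2608, 0.1538]), np.float64(0.017888004441740435)) (array([0.6159, 0.2642, 0.1575]), np.float64(0.01568100004175416))
wide [0.5485 0.3467 0.08  ] [0.5268 0.2322 0.08  ] [0.5377 0.2895 0.08  ] 0.11658172339899925
small [0.4553 0.3442 0.06  ] [0.4421 0.2677 0.06  ] [0.4487 0.306  0.06  ] 0.07768331045220167
```

```bash
cat >> h.py <<'E'
from scipy.spatial.transform import Rotation as Ro
np.set_printoptions(precision=4,suppress=True)
def need(target, yaw=None, s=None):
    """target TCP; yaw = wanted world direction (deg) of tool z (mod 180), tool y straight down. prints shift shares, wx.. shares"""
    s=s or r.get_state(); R=Ro.from_quat(s['eef_rot']); p=np.array(s['tool_pos'])
    sh=R.inv().apply(np.array(target)-p)
    z=R.apply([0,0,1]); cy=np.degrees(np.arctan2(z[1],z[0]))
    out=[]
    for y in ([yaw,yaw+180] if yaw is not None else []):
        a=np.radians(y); Z=np.array([np.cos(a),np.sin(a),0]); Y=np.array([0,0,-1.]); X=np.cross(Y,Z)
        W=(R.inv()*Ro.from_matrix(np.stack([X,Y,Z],1))).as_rotvec(degrees=True); out.append(W/45)
    print('t %.2f pos %s zyaw %.1f q7 %.2f open %.3f F %s'%(s['clock'],p,cy,s['q'][6],s['opening'],np.array(s['contact_force'])))
    print('shift',sh,'turn',*out)
E
python3 - <<'E'
from h import *
s=r.get_state(); print(Ro.from_quat(s['eef_rot']).as_matrix())
print('bottle top',two((394,76),(581,273)),'tin lid',two((332,70),(597,175)))
a=np.radians(138.6); need([.6358+.15*np.cos(a),-.0925+.15*np.sin(a),.50],48.6)
E
```

```text
[[-0.9027 -0.0008  0.4303]
 [-0.4303  0.0014 -0.9027]
 [ 0.0001 -1.     -0.0016]]
bottle top (array([ 0.3474, -0.4657,  0.1914]), np.float64(0.006290970028509098)) tin lid (array([ 0.6002, -0.5362,  0.1617]), np.float64(0.00041066503380779776))
t 0.10 pos [ 0.2688 -0.5639  0.404 ] zyaw -64.5 q7 -0.22 open 1.002 F [ 0.4957 -0.211   0.1173]
shift [-0.4753 -0.0954 -0.4057] turn [ 0.0014 -2.5136 -0.0019] [0.0017 1.4864 0.0013]
```

Emit:
arm_command([
  {"dx": -0.036, "dy": 0, "dz": -0.031, "wy": -0.19},
  {"dx": -0.072, "dy": 0, "dz": -0.062, "wy": -0.38},
  {"dx": -0.108, "dy": 0, "dz": -0.093, "wy": -0.57},
  {"dx": -0.144, "dy": 0, "dz": -0.124, "wy": -0.76},
  {"dx": -0.18, "dy": 0, "dz": -0.155, "wy": -0.95},
], claw=0.0, grip_force=8)

```text
invalid input at $.deltas[0]: expected keys dx, dy, dz, wx, wy, wz
```

```bash
python3 -c "
from h import *
need([.5233,.0067,.40],48.6)"
```

```text
t 0.10 pos [ 0.2688 -0.5639  0.404 ] zyaw -64.5 q7 -0.22 open 1.002 F [ 0.4957 -0.211   0.1173]
shift [-0.4753  0.0046 -0.4056] turn [ 0.0014 -2.5136 -0.0019] [0.0017 1.4864 0.0013]
```

Emit:
arm_command([
  {"dx": -0.036, "dy": 0, "dz": -0.031, "wx": 0, "wy": -0.19, "wz": 0},
  {"dx": -0.072, "dy": 0, "dz": -0.062, "wx": 0, "wy": -0.38, "wz": 0},
  {"dx": -0.108, "dy": 0, "dz": -0.093, "wx": 0, "wy": -0.57, "wz": 0},
  {"dx": -0.144, "dy": 0, "dz": -0.124, "wx": 0, "wy": -0.76, "wz": 0},
  {"dx": -0.18, "dy": 0, "dz": -0.155, "wx": 0, "wy": -0.95, "wz": 0},
], claw=0.0, grip_force=8)

```text
clock: 0.6
tool_pos: [0.365, -0.345, 0.4046]
eef_rot: [-0.398, 0.584, -0.584, 0.398]
contact_force: [0.4, -0.0, -0.4]
opening: 0.571
```

```bash
python3 -c "
from h import *
need([.5233,.0067,.40],48.6)"
```

```text
t 0.60 pos [ 0.365  -0.345   0.4046] zyaw -21.4 q7 -0.03 open 0.571 F [ 0.4109 -0.0467 -0.3877]
shift [-0.3852  0.0046  0.0189] turn [ 0.0002 -1.5561 -0.0002] [0.0003 2.4439 0.0002]
```

Emit:
arm_command([
  {"dx": -0.048, "dy": 0, "dz": 0.002, "wx": 0, "wy": -0.19, "wz": 0},
  {"dx": -0.096, "dy": 0, "dz": 0.004, "wx": 0, "wy": -0.38, "wz": 0},
  {"dx": -0.144, "dy": 0, "dz": 0.007, "wx": 0, "wy": -0.57, "wz": 0},
  {"dx": -0.192, "dy": 0, "dz": 0.01, "wx": 0, "wy": -0.76, "wz": 0},
  {"dx": -0.24, "dy": 0, "dz": 0.012, "wx": 0, "wy": -0.95, "wz": 0},
])

```text
clock: 1.1
tool_pos: [0.4653, -0.1267, 0.4047]
eef_rot: [0.584, -0.399, 0.399, -0.584]
contact_force: [0.9, -0.5, 0.3]
opening: 0.5
```

```bash
python3 -c "
from h import *
need([.5233,.0067,.36],48.6)"
```

```text
t 1.10 pos [ 0.4653 -0.1267  0.4047] zyaw 21.3 q7 0.06 open 0.500 F [ 0.8996 -0.4869  0.3234]
shift [-0.1032  0.0446  0.1025] turn [ 0.0003 -0.6063  0.0002] [-0.0003  3.3937  0.0004]
```

Emit:
arm_command([
  {"dx": -0.027, "dy": 0.008, "dz": 0.026, "wx": 0, "wy": -0.16, "wz": 0},
  {"dx": -0.053, "dy": 0.016, "dz": 0.052, "wx": 0, "wy": -0.32, "wz": 0},
  {"dx": -0.08, "dy": 0.024, "dz": 0.078, "wx": 0, "wy": -0.48, "wz": 0},
  {"dx": -0.103, "dy": 0.034, "dz": 0.103, "wx": 0, "wy": -0.606, "wz": 0},
  {"dx": -0.103, "dy": 0.044, "dz": 0.103, "wx": 0, "wy": -0.606, "wz": 0},
])

```text
clock: 1.6
tool_pos: [0.5256, 0.0098, 0.3607]
eef_rot: [-0.66, 0.249, -0.249, 0.664]
contact_force: [-0.4, -0.4, 0.3]
opening: 0.5
```

```bash
python3 - <<'E'
from h import *
need([.5233,.0067,.317],48.6)
im=r.snapshot('top')[:,:,::-1]; cv2.imwrite('pics/t1.png',cv2.resize(im[95:245,350:500],None,fx=4,fy=4,interpolation=2))
im=r.snapshot('side')[:,:,::-1]; cv2.imwrite('pics/s1.png',cv2.resize(im[45:195,255:405],None,fx=4,fy=4,interpolation=2))
E
```

```text
t 1.60 pos [0.5256 0.0098 0.3607] zyaw 48.7 q7 0.14 open 0.500 F [-0.3517 -0.3703  0.3485]
shift [ 0.0003  0.0436 -0.0041] turn [-0.0076  0.0031 -0.0016] [-0.0025 -3.9969  0.012 ]
```

View pics/s1.png

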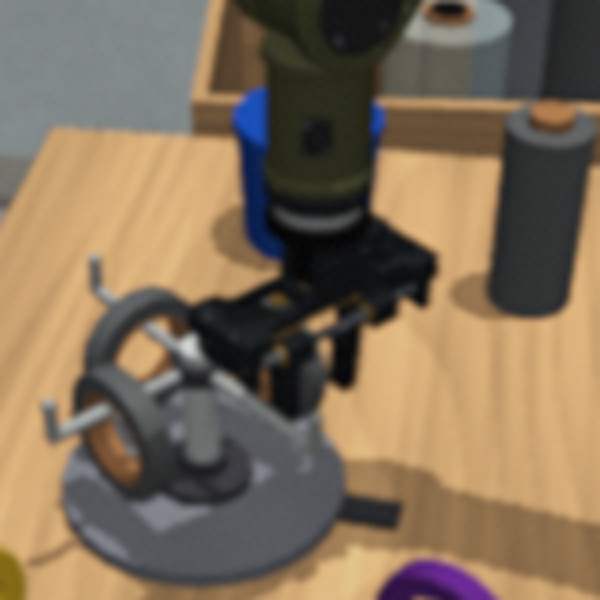

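View pics/t1.png

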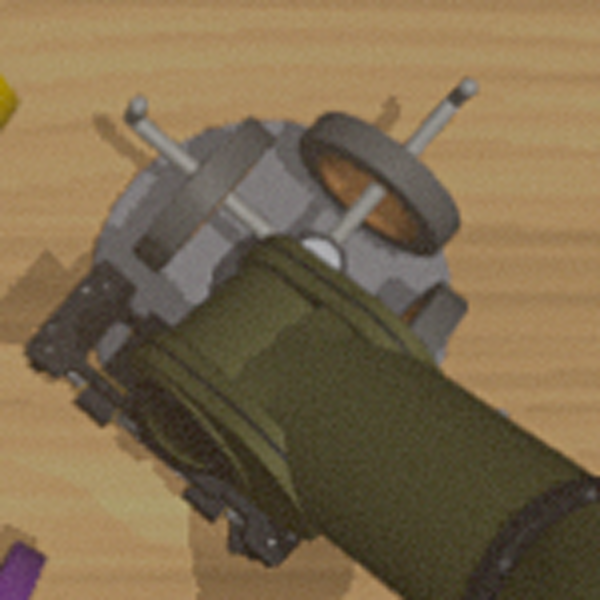

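Emit:
arm_command([
  {"dx": 0, "dy": 0.01, "dz": -0.004, "wx": 0, "wy": 0, "wz": 0},
  {"dx": 0, "dy": 0.02, "dz": -0.004, "wx": 0, "wy": 0, "wz": 0},
  {"dx": 0, "dy": 0.03, "dz": -0.004, "wx": 0, "wy": 0, "wz": 0},
  {"dx": 0, "dy": 0.04, "dz": -0.004, "wx": 0, "wy": 0, "wz": 0},
  {"dx": 0, "dy": 0.043, "dz": -0.004, "wx": 0, "wy": 0, "wz": 0},
])

```text
clock: 2.2
tool_pos: [0.5211, 0.0013, 0.3164]
eef_rot: [0.661, -0.253, 0.252, -0.66]
contact_force: [-0.1, 0.7, -0.4]
opening: 0.503
```

```bash
python3 - <<'E'
from h import *
need([.5233,.0067,.317],48.6)
im=r.snapshot('side')[:,:,::-1]; cv2.imwrite('pics/s2.png',cv2.resize(im[95:195,255:375],None,fx=6,fy=6,interpolation=2))
E
```

```text
t 2.20 pos [0.5211 0.0013 0.3164] zyaw 48.2 q7 0.08 open 0.503 F [-0.0745  0.7079 -0.3731]
shift [-0.002  -0.0006  0.0055] turn [ 0.0021 -0.0082 -0.0014] [0.0022 3.9918 0.0032]
```

View pics/s2.png

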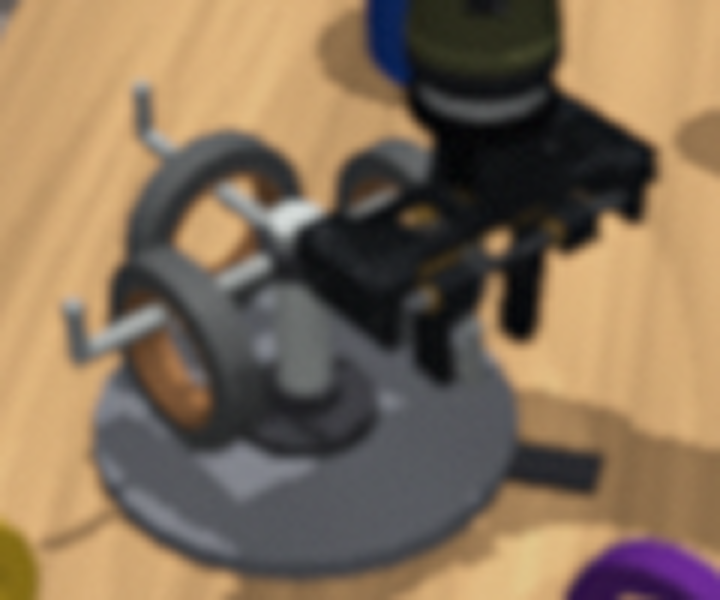

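The post at crop (465,350) is between the two fingers, so I'm closing on it.

Emit:
arm_command([
  {"dx": -0.002, "dy": 0, "dz": 0.005, "wx": 0, "wy": 0, "wz": 0},
  {"dx": -0.002, "dy": 0, "dz": 0.005, "wx": 0, "wy": 0, "wz": 0},
  {"dx": -0.002, "dy": 0, "dz": 0.005, "wx": 0, "wy": 0, "wz": 0},
  {"dx": -0.002, "dy": 0, "dz": 0.005, "wx": 0, "wy": 0, "wz": 0},
  {"dx": -0.002, "dy": 0, "dz": 0.005, "wx": 0, "wy": 0, "wz": 0},
], claw=-1, grip_force=8)

```text
clock: 2.75
tool_pos: [0.5233, 0.0066, 0.3179]
eef_rot: [0.661, -0.252, 0.252, -0.661]
contact_force: [-0.8, -0.8, 1.3]
opening: 0.131
```

```bash
python3 - <<'E'
from h import *
need([.4865,-.0779,.317],84.4)
E
```

```text
t 2.75 pos [0.5233 0.0066 0.3179] zyaw 48.2 q7 0.07 open 0.131 F [-0.8136 -0.8027  1.281 ]
shift [ 0.0289  0.001  -0.0875] turn [ 0.0004 -0.8035  0.0004] [-0.0005  3.1965  0.0005]
```

Emit:
arm_command([
  {"dx": 0.0, "dy": 0, "dz": -0.009, "wx": 0, "wy": -0.08, "wz": 0},
  {"dx": 0.001, "dy": 0, "dz": -0.019, "wx": 0, "wy": -0.16, "wz": 0},
  {"dx": 0.003, "dy": 0, "dz": -0.028, "wx": 0, "wy": -0.24, "wz": 0},
  {"dx": 0.005, "dy": 0, "dz": -0.037, "wx": 0, "wy": -0.32, "wz": 0},
  {"dx": 0.007, "dy": 0, "dz": -0.046, "wx": 0, "wy": -0.4, "wz": 0},
])

```text
clock: 3.25
tool_pos: [0.498, -0.0322, 0.318]
eef_rot: [-0.692, 0.144, -0.145, 0.693]
contact_force: [1.7, 0.3, -0.8]
opening: 0.129
```

Emit:
arm_command([
  {"dx": 0.0, "dy": 0, "dz": -0.009, "wx": 0, "wy": -0.08, "wz": 0},
  {"dx": 0.001, "dy": 0, "dz": -0.019, "wx": 0, "wy": -0.16, "wz": 0},
  {"dx": 0.003, "dy": 0, "dz": -0.028, "wx": 0, "wy": -0.24, "wz": 0},
  {"dx": 0.005, "dy": 0, "dz": -0.037, "wx": 0, "wy": -0.32, "wz": 0},
  {"dx": 0.007, "dy": 0, "dz": -0.046, "wx": 0, "wy": -0.4, "wz": 0},
])

```text
clock: 3.75
tool_pos: [0.486, -0.0772, 0.318]
eef_rot: [-0.706, 0.034, -0.035, 0.707]
contact_force: [2.6, 0.4, -2.7]
opening: 0.128
```

Emit:
arm_command([
  {"dx": 0.0, "dy": 0, "dz": 0, "wx": 0, "wy": 0, "wz": 0},
  {"dx": 0, "dy": 0, "dz": 0, "wx": 0, "wy": 0, "wz": 0},
  {"dx": 0, "dy": 0, "dz": 0, "wx": 0, "wy": 0, "wz": 0},
  {"dx": 0, "dy": 0, "dz": 0, "wx": 0, "wy": 0, "wz": 0},
  {"dx": 0, "dy": 0, "dz": 0, "wx": 0, "wy": 0, "wz": 0},
])

```text
clock: 4.25
tool_pos: [0.4861, -0.0768, 0.3179]
eef_rot: [0.706, -0.035, 0.036, -0.706]
contact_force: [1.1, -1.3, 2.9]
opening: 0.13
```

```bash
python3 - <<'E'
from h import *
need([.4865,-.0779,.317],84.4)
im=r.snapshot('top')[:,:,::-1]; cv2.imwrite('pics/t3.png',cv2.resize(im[95:245,350:500],None,fx=4,fy=4,interpolation=2))
E
```

```text
t 4.25 pos [ 0.4861 -0.0768  0.3179] zyaw 84.3 q7 0.68 open 0.130 F [ 1.1372 -1.3224  2.8785]
shift [ 0.0005  0.0009 -0.001 ] turn [ 0.0001 -0.003   0.001 ] [-0.0015  3.997   0.0002]
```

View pics/t3.png

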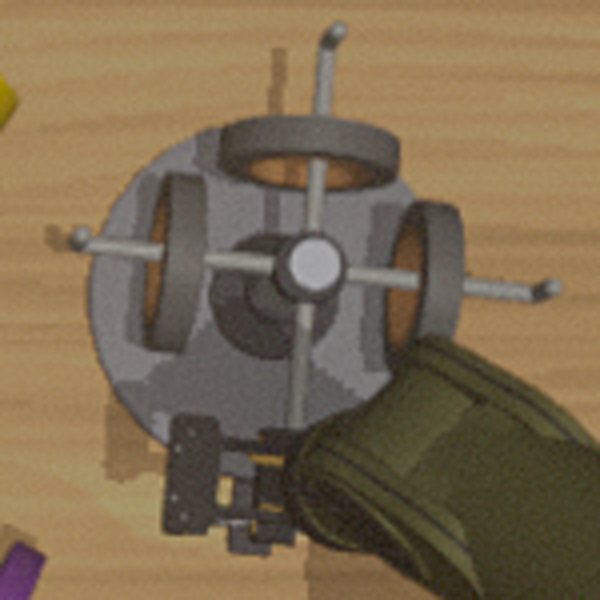

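The hook arm points over the tab, with the arms square to the pointer. Now I release and lift.

Emit:
arm_command([
  {"dx": 0.0, "dy": 0, "dz": 0, "wx": 0, "wy": 0, "wz": 0},
  {"dx": 0, "dy": 0, "dz": 0, "wx": 0, "wy": 0, "wz": 0},
  {"dx": 0, "dy": 0, "dz": 0, "wx": 0, "wy": 0, "wz": 0},
  {"dx": 0, "dy": -0.02, "dz": 0, "wx": 0, "wy": 0, "wz": 0},
  {"dx": 0, "dy": -0.05, "dz": 0, "wx": 0, "wy": 0, "wz": 0},
], claw=0.0)

```text
clock: 4.8
tool_pos: [0.485, -0.0772, 0.3669]
eef_rot: [-0.706, 0.037, -0.034, 0.706]
contact_force: [0.8, -0.0, -0.2]
opening: 0.5
```

```bash
python3 - <<'E'
from h import *
need([.6252,.272,.40],-11.45)
E
```

```text
t 4.80 pos [ 0.485  -0.0772  0.3669] zyaw 84.3 q7 0.78 open 0.500 F [ 0.7667 -0.0259 -0.1939]
shift [ 0.1046 -0.0335  0.3614] turn [ 0.0046  2.1276 -0.0044] [-0.0043 -1.8724 -0.0045]
```

Emit:
arm_command([
  {"dx": 0, "dy": -0.03, "dz": 0.02, "wx": 0, "wy": 0.1, "wz": 0},
  {"dx": 0.01, "dy": -0.035, "dz": 0.06, "wx": 0, "wy": 0.28, "wz": 0},
  {"dx": 0.02, "dy": -0.035, "dz": 0.1, "wx": 0, "wy": 0.46, "wz": 0},
  {"dx": 0.03, "dy": -0.035, "dz": 0.145, "wx": 0, "wy": 0.64, "wz": 0},
  {"dx": 0.04, "dy": -0.035, "dz": 0.19, "wx": 0, "wy": 0.82, "wz": 0},
])

```text
clock: 5.3
tool_pos: [0.5448, 0.1093, 0.4026]
eef_rot: [0.658, -0.259, 0.259, -0.658]
contact_force: [-0.2, 0.2, -0.2]
opening: 0.502
```

```bash
python3 - <<'E'
from h import *
need([.6252,.272,.40],-11.45)
E
```

```text
t 5.30 pos [0.5448 0.1093 0.4026] zyaw 47.0 q7 0.03 open 0.502 F [-0.2379  0.1869 -0.2051]
shift [-0.0521  0.0025  0.1738] turn [0.0007 1.2987 0.0003] [ 0.0003 -2.7013 -0.0008]
```

Emit:
arm_command([
  {"dx": -0.01, "dy": 0, "dz": 0.035, "wx": 0, "wy": 0.18, "wz": 0},
  {"dx": -0.02, "dy": 0, "dz": 0.07, "wx": 0, "wy": 0.36, "wz": 0},
  {"dx": -0.03, "dy": 0, "dz": 0.105, "wx": 0, "wy": 0.54, "wz": 0},
  {"dx": -0.04, "dy": 0, "dz": 0.14, "wx": 0, "wy": 0.72, "wz": 0},
  {"dx": -0.052, "dy": 0, "dz": 0.173, "wx": 0, "wy": 0.9, "wz": 0},
])

```text
clock: 5.8
tool_pos: [0.6239, 0.2718, 0.4022]
eef_rot: [0.528, -0.471, 0.471, -0.527]
contact_force: [0.3, 0.2, 0.5]
opening: 0.503
```

```bash
python3 - <<'E'
from h import *
need([.6252,.272,.35],-11.45)
E
```

```text
t 5.80 pos [0.6239 0.2718 0.4022] zyaw 6.5 q7 -0.65 open 0.503 F [0.2704 0.162  0.4887]
shift [-0.0001  0.0522  0.0013] turn [0.0009 0.3997 0.0007] [ 0.0009 -3.6003 -0.0013]
```

Emit:
arm_command([
  {"dx": 0, "dy": 0.01, "dz": 0.001, "wx": 0, "wy": 0.15, "wz": 0},
  {"dx": 0, "dy": 0.03, "dz": 0.001, "wx": 0, "wy": 0.3, "wz": 0},
  {"dx": 0, "dy": 0.052, "dz": 0.001, "wx": 0, "wy": 0.4, "wz": 0},
  {"dx": 0, "dy": 0.052, "dz": 0.001, "wx": 0, "wy": 0.4, "wz": 0},
  {"dx": 0, "dy": 0.052, "dz": 0.001, "wx": 0, "wy": 0.4, "wz": 0},
])

```text
clock: 6.3
tool_pos: [0.6244, 0.2706, 0.3506]
eef_rot: [-0.45, 0.546, -0.546, 0.449]
contact_force: [-0.2, 0.1, 0.2]
opening: 0.498
```

```bash
python3 - <<'E'
from h import *
need([.6252,.272,.288],-11.45)
im=r.snapshot('side')[:,:,::-1]; cv2.imwrite('pics/s4.png',cv2.resize(im[165:285,255:375],None,fx=5,fy=5,interpolation=2))
im=r.snapshot('top')[:,:,::-1]; cv2.imwrite('pics/t4.png',cv2.resize(im[95:265,240:500],None,fx=3,fy=3,interpolation=2))
for d in(-.022,.022):
  a=np.radians(-11.45);print(proj('side',[.6252+d*np.cos(a),.272+d*np.sin(a),.184]))
print(proj('side',[.6252,.272,.14]))
E
```

```text
t 6.30 pos [0.6244 0.2706 0.3506] zyaw -11.0 q7 -0.93 open 0.498 F [-0.1607  0.0922  0.227 ]
shift [-0.0016  0.0626  0.0006] turn [0.0012 0.0095 0.0007] [ 0.0011 -3.9905 -0.0019]
[290.0993 205.8477]
[274.9383 201.7139]
[283.7222 214.8539]
```

View pics/s4.png

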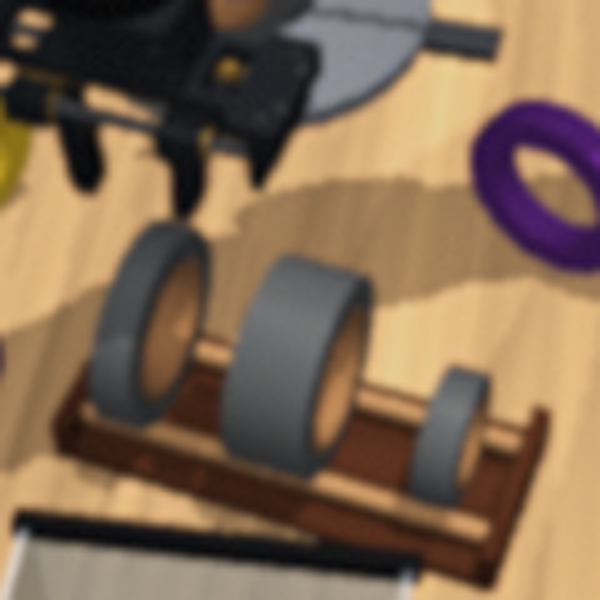

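View pics/t4.png

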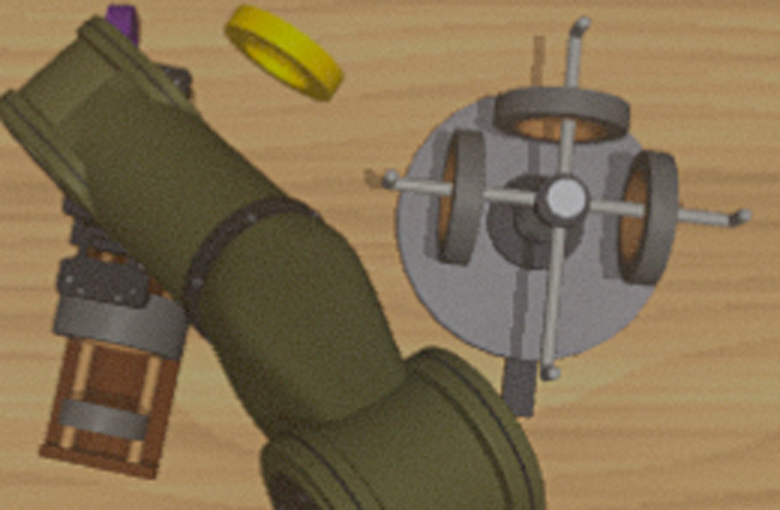

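The roll's crest is near crop (143,249), between the fingertips at (88,188) and (185,210). Next I lower onto it.

Emit:
arm_command([
  {"dx": -0.001, "dy": 0.015, "dz": 0.001, "wx": 0, "wy": 0.01, "wz": 0},
  {"dx": -0.001, "dy": 0.03, "dz": 0.001, "wx": 0, "wy": 0.01, "wz": 0},
  {"dx": -0.001, "dy": 0.045, "dz": 0.001, "wx": 0, "wy": 0.01, "wz": 0},
  {"dx": -0.001, "dy": 0.06, "dz": 0.001, "wx": 0, "wy": 0.01, "wz": 0},
  {"dx": -0.001, "dy": 0.06, "dz": 0.001, "wx": 0, "wy": 0.01, "wz": 0},
])

```text
clock: 6.9
tool_pos: [0.6247, 0.2706, 0.2873]
eef_rot: [-0.449, 0.548, -0.548, 0.445]
contact_force: [0.2, 0.3, -0.0]
opening: 0.5
```

```bash
python3 - <<'E'
from h import *
need([.6252,.272,.288],-11.45)
im=r.snapshot('side')[:,:,::-1]; cv2.imwrite('pics/s5.png',cv2.resize(im[165:285,255:375],None,fx=5,fy=5,interpolation=2))
E
```

```text
t 6.90 pos [0.6247 0.2706 0.2873] zyaw -11.6 q7 -0.96 open 0.500 F [ 0.2104  0.2857 -0.0211]
shift [-0.0014 -0.0007  0.0002] turn [ 0.0056 -0.0026  0.0049] [-0.0077  3.9974  0.0087]
```

View pics/s5.png

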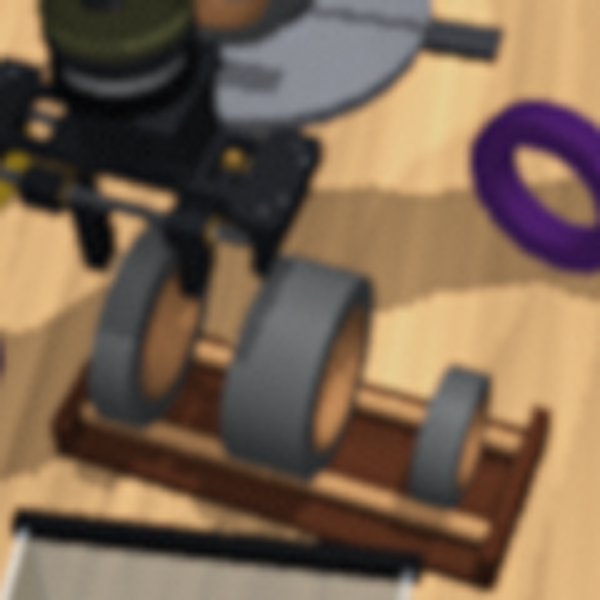

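The fingers straddle the roll's ring. Now I close with a firmer grip.

Emit:
arm_command([
  {"dx": 0.0, "dy": 0, "dz": 0, "wx": 0, "wy": 0, "wz": 0},
  {"dx": 0, "dy": 0, "dz": 0, "wx": 0, "wy": 0, "wz": 0},
  {"dx": 0, "dy": 0, "dz": 0, "wx": 0, "wy": 0, "wz": 0},
  {"dx": 0, "dy": 0, "dz": 0, "wx": 0, "wy": 0, "wz": 0},
  {"dx": 0, "dy": 0, "dz": 0, "wx": 0, "wy": 0, "wz": 0},
], claw=-1, grip_force=25)

```text
clock: 7.45
tool_pos: [0.6259, 0.2715, 0.2914]
eef_rot: [0.446, -0.548, 0.548, -0.447]
contact_force: [-0.1, 0.5, 2.4]
opening: 0.27
```

Emit:
arm_command([
  {"dx": 0.0, "dy": 0, "dz": 0, "wx": 0, "wy": 0, "wz": 0},
  {"dx": 0, "dy": -0.01, "dz": 0, "wx": 0, "wy": 0, "wz": 0},
  {"dx": 0, "dy": -0.03, "dz": 0, "wx": 0, "wy": 0, "wz": 0},
  {"dx": 0, "dy": -0.055, "dz": 0, "wx": 0, "wy": 0, "wz": 0},
  {"dx": 0, "dy": -0.08, "dz": 0, "wx": 0, "wy": 0, "wz": 0},
])

```text
clock: 7.95
tool_pos: [0.6254, 0.271, 0.3713]
eef_rot: [-0.448, 0.548, -0.548, 0.446]
contact_force: [0.3, 0.0, -0.3]
opening: 0.269
```

```bash
python3 - <<'E'
from h import *
need([.6252,.272,.288],-11.45)
im=r.snapshot('side')[:,:,::-1]; cv2.imwrite('pics/s6.png',cv2.resize(im[135:285,255:395],None,fx=4,fy=4,interpolation=2))
E
```

```text
t 7.95 pos [0.6254 0.271  0.3713] zyaw -11.6 q7 -0.93 open 0.269 F [ 0.2851  0.0101 -0.2726]
shift [-0.0011  0.0833 -0.0003] turn [ 0.0016 -0.0031  0.0016] [-0.0025  3.9969  0.0025]
```

View pics/s6.png

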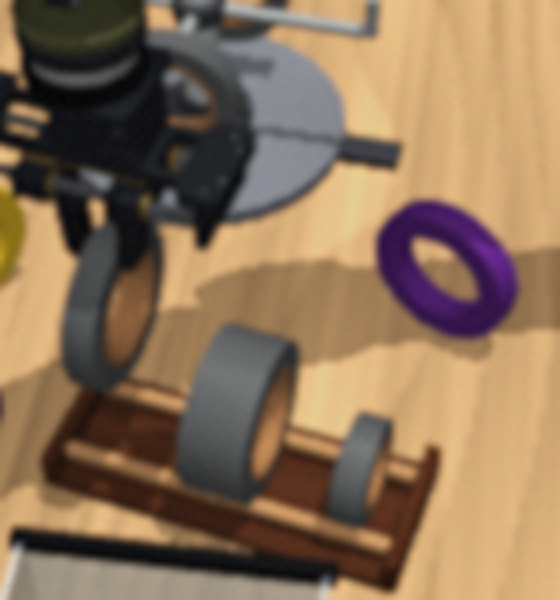

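```bash
python3 - <<'E'
from h import *
need([.4413,-.0726,.47],-5.9)
need([.59,.20,.47],-5.9)
E
```

```text
t 8.00 pos [0.6266 0.2718 0.3762] zyaw -11.6 q7 -0.93 open 0.268 F [0.8223 0.5805 2.8338]
shift [ 0.3743 -0.0959 -0.1116] turn [-0.0066 -0.1272 -0.005 ] [ 0.0077  3.8727 -0.0101]
t 8.00 pos [0.6266 0.2718 0.3762] zyaw -11.6 q7 -0.93 open 0.268 F [0.8223 0.5805 2.8338]
shift [ 0.0773 -0.0942 -0.0209] turn [-0.0066 -0.1272 -0.005 ] [ 0.0077  3.8727 -0.0101]
```

Emit:
arm_command([
  {"dx": 0, "dy": -0.025, "dz": 0, "wx": 0, "wy": 0, "wz": 0},
  {"dx": 0, "dy": -0.06, "dz": 0, "wx": 0, "wy": -0.02, "wz": 0},
  {"dx": 0.02, "dy": -0.09, "dz": -0.005, "wx": 0, "wy": -0.06, "wz": 0},
  {"dx": 0.05, "dy": -0.098, "dz": -0.015, "wx": 0, "wy": -0.1, "wz": 0},
  {"dx": 0.085, "dy": -0.098, "dz": -0.025, "wx": 0, "wy": -0.127, "wz": 0},
])

```text
clock: 8.5
tool_pos: [0.5837, 0.1934, 0.47]
eef_rot: [0.473, -0.524, 0.525, -0.476]
contact_force: [1.2, -0.7, -2.3]
opening: 0.271
```

```bash
python3 - <<'E'
from h import *
need([.4413,-.0726,.47],-5.9)
E
```

```text
t 8.50 pos [0.5837 0.1934 0.47  ] zyaw -5.7 q7 -0.75 open 0.271 F [ 1.1543 -0.6937 -2.2758]
shift [ 0.2788 -0.0009 -0.1151] turn [-0.0036  0.0039 -0.0028] [-0.0044 -3.9961  0.0056]
```

Emit:
arm_command([
  {"dx": 0.035, "dy": 0, "dz": -0.02, "wx": 0, "wy": 0, "wz": 0},
  {"dx": 0.07, "dy": 0, "dz": -0.045, "wx": 0, "wy": 0, "wz": 0},
  {"dx": 0.105, "dy": 0, "dz": -0.07, "wx": 0, "wy": 0, "wz": 0},
  {"dx": 0.14, "dy": 0, "dz": -0.095, "wx": 0, "wy": 0, "wz": 0},
  {"dx": 0.175, "dy": 0, "dz": -0.115, "wx": 0, "wy": 0, "wz": 0},
])

```text
clock: 9.0
tool_pos: [0.4498, 0.0295, 0.4683]
eef_rot: [-0.474, 0.525, -0.525, 0.473]
contact_force: [1.6, -0.5, -1.1]
opening: 0.267
```

Emit:
arm_command([
  {"dx": 0.035, "dy": 0, "dz": 0, "wx": 0, "wy": 0, "wz": 0},
  {"dx": 0.06, "dy": 0, "dz": 0, "wx": 0, "wy": 0, "wz": 0},
  {"dx": 0.085, "dy": 0, "dz": 0, "wx": 0, "wy": 0, "wz": 0},
  {"dx": 0.1, "dy": 0.01, "dz": 0, "wx": 0, "wy": 0, "wz": 0},
  {"dx": 0.104, "dy": 0.03, "dz": 0, "wx": 0, "wy": 0, "wz": 0},
])

```text
clock: 9.5
tool_pos: [0.4412, -0.0746, 0.4385]
eef_rot: [0.472, -0.525, 0.527, -0.473]
contact_force: [0.6, 0.3, -2.5]
opening: 0.27
```

```bash
python3 - <<'E'
from h import *
need([.4413,-.0726,.3655],-5.9)
E
```

```text
t 9.50 pos [ 0.4412 -0.0746  0.4385] zyaw -6.1 q7 -0.34 open 0.270 F [ 0.5617  0.3096 -2.4514]
shift [-0.002   0.073  -0.0003] turn [-0.0031 -0.004   0.0011] [-0.0017  3.996  -0.0049]
```

Emit:
arm_command([
  {"dx": -0.001, "dy": 0.02, "dz": 0, "wx": 0, "wy": 0, "wz": 0},
  {"dx": -0.001, "dy": 0.045, "dz": 0, "wx": 0, "wy": 0, "wz": 0},
  {"dx": -0.001, "dy": 0.073, "dz": 0, "wx": 0, "wy": 0, "wz": 0},
  {"dx": -0.001, "dy": 0.073, "dz": 0, "wx": 0, "wy": 0, "wz": 0},
  {"dx": -0.001, "dy": 0.073, "dz": 0, "wx": 0, "wy": 0, "wz": 0},
])

```text
clock: 10.0
tool_pos: [0.4412, -0.0713, 0.3655]
eef_rot: [-0.474, 0.525, -0.524, 0.474]
contact_force: [0.0, -0.1, -1.0]
opening: 0.27
```

```bash
python3 - <<'E'
from h import *
need([.4413,-.0726,.3655],-5.9)
im=r.snapshot('side')[:,:,::-1]; cv2.imwrite('pics/s7.png',cv2.resize(im[75:195,255:405],None,fx=5,fy=5,interpolation=2))
im=r.snapshot('top')[:,:,::-1]; cv2.imwrite('pics/t7.png',cv2.resize(im[95:265,350:500],None,fx=4,fy=4,interpolation=2))
E
```

```text
t 10.00 pos [ 0.4412 -0.0713  0.3655] zyaw -5.8 q7 -0.44 open 0.270 F [ 0.0457 -0.1272 -1.0133]
shift [ 0.0013 -0.      0.0002] turn [ 0.002   0.0017 -0.0004] [-0.0007 -3.9983 -0.0031]
```

View pics/s7.png

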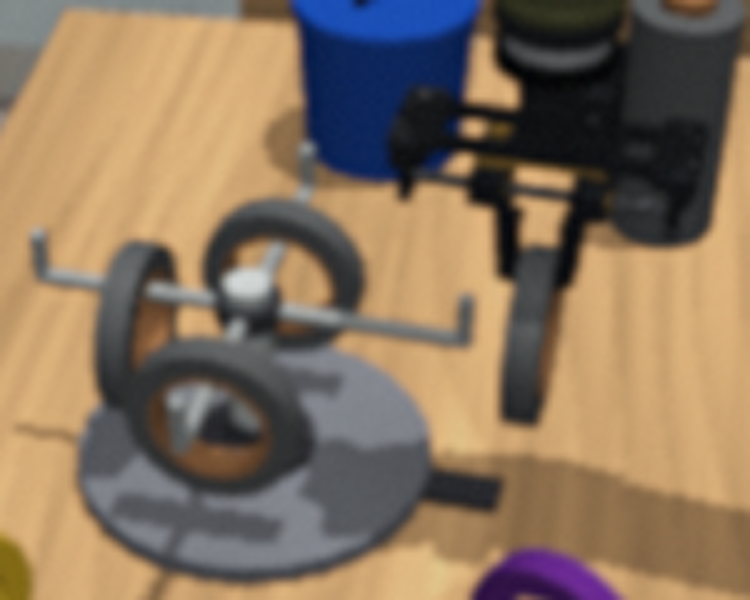

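View pics/t7.png

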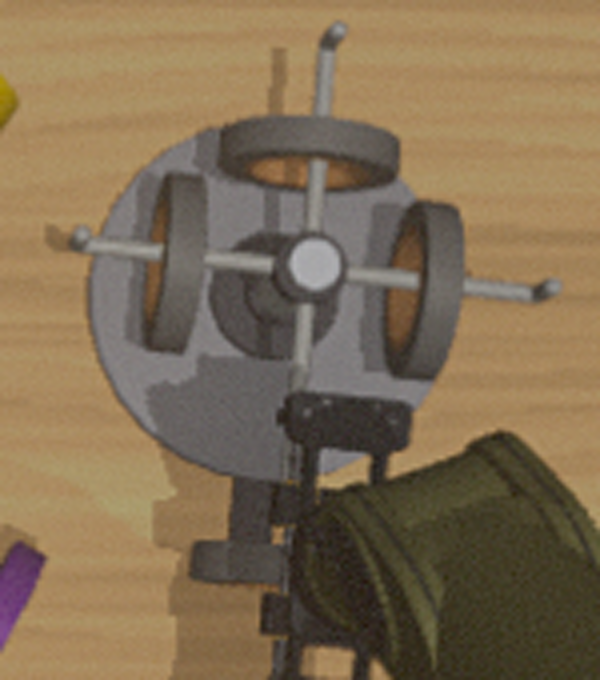

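```bash
python3 - <<'E'
from h import *
S=lambda x,y:(x/5+255-.4,y/5+75-.4)
I=lambda n,X:((proj(n,X)-[254.6,74.6])*5)
c=np.array([.4411,-.0715,.156]); u=np.array([.9947,-.103,0]); v=np.array([.103,.9947,0])
print('pred bottom',I('side',c-[0,0,.06]),'c',I('side',c),'+v',I('side',c+.06*v),'-v',I('side',c-.06*v),'near-bot',I('side',c+.042*v-[0,0,.042]))
print('faces at +v', I('side',c+.06*v+.012*u),I('side',c+.06*v-.012*u))
print('post top pred',I('side',[.4861,-.0772,.178]),'bend',I('side',[.4861,-.0772,.14]))
print('post top meas',onz('top',(548/3+240-.3,373/3+95-.3),.178), two(S(467,300),(548/3+240-.3,373/3+95-.3)))
print('left post', onz('top',(80/4+350-.4,238/4+95-.4),.178),'right',onz('top',(546/4+350-.4,288/4+95-.4),.178))
E
```

```text
pred bottom [527.2772 401.3881] c [533.6212 330.1691] +v [516.6878 385.6187] -v [549.4234 278.375 ] near-bot [517.571 419.212]
faces at +v [498.1176 382.6363] [535.3181 388.6147]
post top pred [467.8821 291.4897] bend [465.2042 338.1986]
post top meas [ 0.4853 -0.071   0.178 ] (array([ 0.4857, -0.0716,  0.1753]), np.float64(0.0005038761967568308))
left post [0.6475 0.0587 0.178 ] right [ 0.6174 -0.2351  0.178 ]
```

The roll hangs level in the fingers, with its lower edge near crop (520,420), and lines up with the hook post at (467,300). I'll slide it over the post along tool z.

Emit:
arm_command([
  {"dx": 0, "dy": 0, "dz": 0.015, "wx": 0, "wy": 0, "wz": 0},
  {"dx": 0, "dy": 0, "dz": 0.035, "wx": 0, "wy": 0, "wz": 0},
  {"dx": 0, "dy": 0, "dz": 0.055, "wx": 0, "wy": 0, "wz": 0},
  {"dx": 0, "dy": 0, "dz": 0.075, "wx": 0, "wy": 0, "wz": 0},
  {"dx": 0, "dy": 0, "dz": 0.09, "wx": 0, "wy": 0, "wz": 0},
])

```text
clock: 10.6
tool_pos: [0.5323, -0.0811, 0.3673]
eef_rot: [0.473, -0.524, 0.526, -0.475]
contact_force: [-0.4, 0.1, -1.3]
opening: 0.268
```

Emit:
arm_command([
  {"dx": 0, "dy": 0, "dz": 0.012, "wx": 0, "wy": 0, "wz": 0},
  {"dx": 0, "dy": 0, "dz": 0.022, "wx": 0, "wy": 0, "wz": 0},
  {"dx": 0, "dy": 0, "dz": 0.022, "wx": 0, "wy": 0, "wz": 0},
  {"dx": 0, "dy": 0, "dz": 0.022, "wx": 0, "wy": 0, "wz": 0},
  {"dx": 0, "dy": 0, "dz": 0.022, "wx": 0, "wy": 0, "wz": 0},
])

```text
clock: 11.1
tool_pos: [0.552, -0.0832, 0.3659]
eef_rot: [-0.474, 0.525, -0.525, 0.474]
contact_force: [-0.2, 0.1, -2.3]
opening: 0.27
```

```bash
python3 - <<'E'
from h import *
need([.4861+.068*.9947,-.075-.068*.1035,.317],-5.9)
im=r.snapshot('side')[:,:,::-1]; cv2.imwrite('pics/s8.png',cv2.resize(im[75:195,255:405],None,fx=5,fy=5,interpolation=2))
E
```

```text
t 11.10 pos [ 0.552  -0.0832  0.3659] zyaw -5.9 q7 -0.37 open 0.270 F [-0.2451  0.0582 -2.3018]
shift [-0.0013  0.0489  0.0016] turn [0.0008 0.0006 0.0003] [ 0.0005 -3.9994 -0.0013]
```

View pics/s8.png

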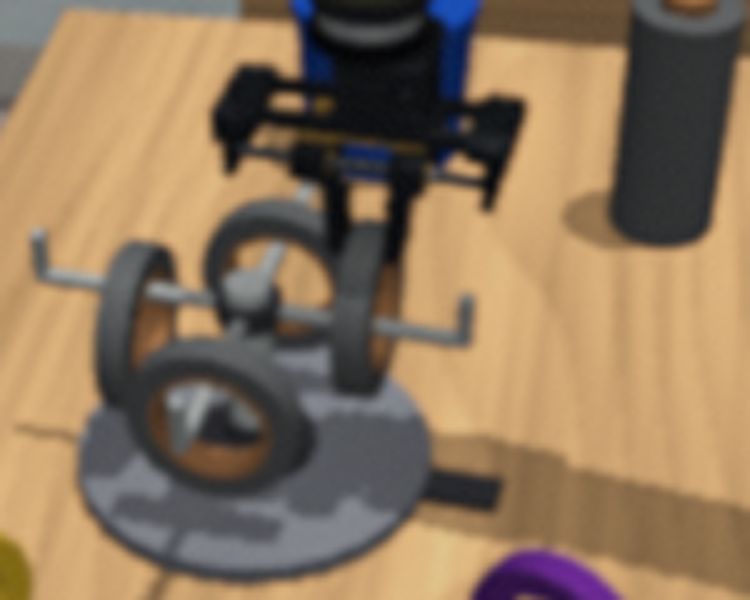

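The roll now encircles the arm between the post (467,320) and the column, and the carousel hasn't moved. Lowering.

Emit:
arm_command([
  {"dx": 0, "dy": 0.01, "dz": 0, "wx": 0, "wy": 0, "wz": 0},
  {"dx": 0, "dy": 0.022, "dz": 0, "wx": 0, "wy": 0, "wz": 0},
  {"dx": 0, "dy": 0.034, "dz": 0, "wx": 0, "wy": 0, "wz": 0},
  {"dx": 0, "dy": 0.042, "dz": 0, "wx": 0, "wy": 0, "wz": 0},
  {"dx": 0, "dy": 0.042, "dz": 0, "wx": 0, "wy": 0, "wz": 0},
])

```text
clock: 11.65
tool_pos: [0.5522, -0.0831, 0.322]
eef_rot: [-0.475, 0.526, -0.524, 0.473]
contact_force: [-0.6, -0.3, -2.0]
opening: 0.274
```

Emit:
arm_command([
  {"dx": 0, "dy": 0.002, "dz": 0, "wx": 0, "wy": 0, "wz": 0},
  {"dx": 0, "dy": 0.004, "dz": 0, "wx": 0, "wy": 0, "wz": 0},
  {"dx": 0, "dy": 0.005, "dz": 0, "wx": 0, "wy": 0, "wz": 0},
  {"dx": 0, "dy": 0.005, "dz": 0, "wx": 0, "wy": 0, "wz": 0},
  {"dx": 0, "dy": 0.005, "dz": 0, "wx": 0, "wy": 0, "wz": 0},
])

```text
clock: 12.15
tool_pos: [0.5528, -0.083, 0.3206]
eef_rot: [0.473, -0.524, 0.526, -0.474]
contact_force: [-3.7, -0.1, 10.9]
opening: 0.267
```

```bash
python3 - <<'E'
from h import *
need([.4861+.068*.9947,-.075-.068*.1035,.317],-5.9)
im=r.snapshot('side')[:,:,::-1]; cv2.imwrite('pics/s9.png',cv2.resize(im[75:195,255:405],None,fx=5,fy=5,interpolation=2))
E
```

```text
t 12.15 pos [ 0.5528 -0.083   0.3206] zyaw -5.9 q7 -0.41 open 0.267 F [-3.7331 -0.0987 10.9454]
shift [-0.001   0.0036  0.0009] turn [-0.0022  0.0004  0.0006] [ 0.001  -3.9996  0.0035]
```

View pics/s9.png

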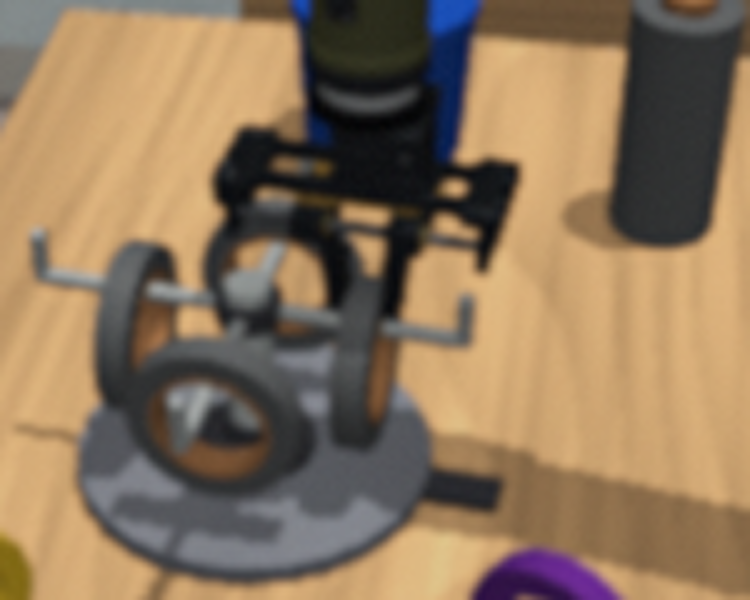

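The roll has met the arm: 11 N at TCP 0.321, where 0.318 was expected. I'll ease off 2 mm and open.

Emit:
arm_command([
  {"dx": 0, "dy": -0.002, "dz": 0, "wx": 0, "wy": 0, "wz": 0},
  {"dx": 0, "dy": -0.002, "dz": 0, "wx": 0, "wy": 0, "wz": 0},
  {"dx": 0, "dy": -0.002, "dz": 0, "wx": 0, "wy": 0, "wz": 0},
  {"dx": 0, "dy": -0.002, "dz": 0, "wx": 0, "wy": 0, "wz": 0},
  {"dx": 0, "dy": -0.002, "dz": 0, "wx": 0, "wy": 0, "wz": 0},
])

```text
clock: 12.7
tool_pos: [0.5529, -0.0832, 0.3208]
eef_rot: [0.474, -0.525, 0.525, -0.474]
contact_force: [0.7, -0.4, 0.9]
opening: 0.268
```

Emit:
arm_command([
  {"dx": 0, "dy": 0, "dz": 0, "wx": 0, "wy": 0, "wz": 0},
  {"dx": 0, "dy": 0, "dz": 0, "wx": 0, "wy": 0, "wz": 0},
  {"dx": 0, "dy": 0, "dz": 0, "wx": 0, "wy": 0, "wz": 0},
  {"dx": 0, "dy": 0, "dz": 0, "wx": 0, "wy": 0, "wz": 0},
  {"dx": 0, "dy": 0, "dz": 0, "wx": 0, "wy": 0, "wz": 0},
], claw=-0.1)

```text
clock: 13.2
tool_pos: [0.5527, -0.0832, 0.3207]
eef_rot: [0.474, -0.525, 0.525, -0.474]
contact_force: [0.5, 0.2, -0.3]
opening: 0.448
```

```bash
python3 - <<'E'
from h import *
need([.4861+.068*.9947,-.075-.068*.1035,.42],-5.9)
im=r.snapshot('side')[:,:,::-1]; cv2.imwrite('pics/s10.png',cv2.resize(im[75:195,255:405],None,fx=5,fy=5,interpolation=2))
E
```

```text
t 13.20 pos [ 0.5527 -0.0832  0.3207] zyaw -5.9 q7 -0.41 open 0.448 F [ 0.4814  0.198  -0.3481]
shift [-0.0013 -0.0993  0.0009] turn [0.0001 0.0004 0.0001] [ 0.0001 -3.9996 -0.0001]
```

View pics/s10.png

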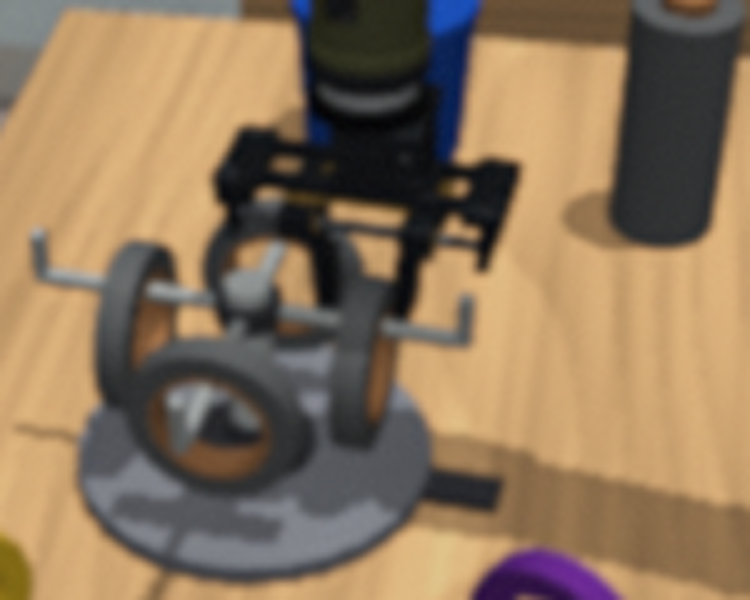

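The roll hangs free on the arm and both fingers are clear of it. I'll raise straight up.

Emit:
arm_command([
  {"dx": 0, "dy": -0.01, "dz": 0, "wx": 0, "wy": 0, "wz": 0},
  {"dx": 0, "dy": -0.025, "dz": 0, "wx": 0, "wy": 0, "wz": 0},
  {"dx": 0, "dy": -0.045, "dz": 0, "wx": 0, "wy": 0, "wz": 0},
  {"dx": 0, "dy": -0.07, "dz": 0, "wx": 0, "wy": 0, "wz": 0},
  {"dx": 0, "dy": -0.1, "dz": 0, "wx": 0, "wy": 0, "wz": 0},
])

```text
clock: 13.75
tool_pos: [0.5523, -0.0832, 0.4218]
eef_rot: [-0.474, 0.525, -0.525, 0.474]
contact_force: [1.1, -0.9, 0.2]
opening: 0.45
```

Emit:
arm_command([
  {"dx": 0.03, "dy": -0.01, "dz": -0.03, "wx": 0, "wy": 0, "wz": 0},
  {"dx": 0.06, "dy": -0.02, "dz": -0.06, "wx": 0, "wy": 0, "wz": 0},
  {"dx": 0.09, "dy": -0.02, "dz": -0.09, "wx": 0, "wy": 0, "wz": 0},
  {"dx": 0.12, "dy": -0.02, "dz": -0.1, "wx": 0, "wy": 0, "wz": 0},
  {"dx": 0.15, "dy": -0.02, "dz": -0.11, "wx": 0, "wy": 0, "wz": 0},
])

```text
clock: 14.25
tool_pos: [0.4267, -0.222, 0.4418]
eef_rot: [0.474, -0.525, 0.525, -0.474]
contact_force: [-0.2, 0.2, 0.4]
opening: 0.447
```

Emit:
arm_command([
  {"dx": 0.03, "dy": 0, "dz": 0, "wx": 0, "wy": 0, "wz": 0},
  {"dx": 0.06, "dy": 0, "dz": 0, "wx": 0, "wy": 0, "wz": 0},
  {"dx": 0.09, "dy": 0, "dz": 0, "wx": 0, "wy": 0, "wz": 0},
  {"dx": 0.1, "dy": 0, "dz": 0, "wx": 0, "wy": 0, "wz": 0},
  {"dx": 0.1, "dy": 0, "dz": 0, "wx": 0, "wy": 0, "wz": 0},
])

```text
clock: 14.75
tool_pos: [0.4172, -0.3216, 0.441]
eef_rot: [0.473, -0.526, 0.526, -0.473]
contact_force: [0.6, 1.0, 0.6]
opening: 0.452
```

```bash
python3 - <<'E'
from h import *
need([.5,-.3,.42],-5.9)
im=r.snapshot('side')[:,:,::-1]; cv2.imwrite('pics/s11.png',cv2.resize(im[75:285,205:405],None,fx=2.8,fy=2.8,interpolation=2))
im=r.snapshot('top')[:,:,::-1]; cv2.imwrite('pics/t11.png',cv2.resize(im[95:245,240:500],None,fx=3,fy=3,interpolation=2))
E
```

```text
t 14.75 pos [ 0.4172 -0.3216  0.441 ] zyaw -6.0 q7 0.17 open 0.452 F [0.6217 0.9542 0.5694]
shift [-0.0302  0.021   0.08  ] turn [-0.0004 -0.0032  0.0004] [-0.0006  3.9968 -0.0006]
```

View pics/s11.png

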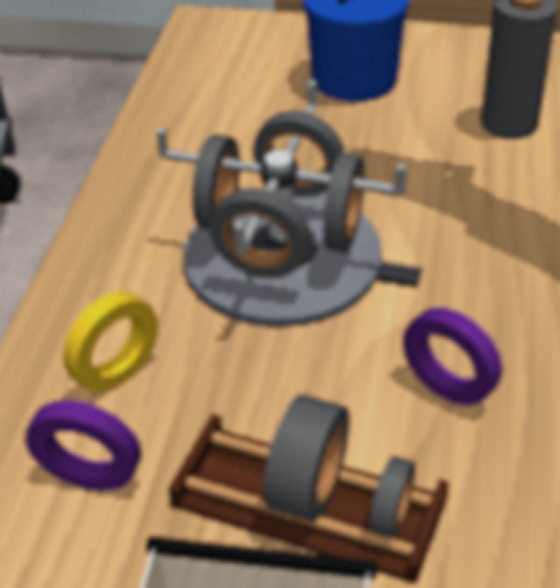

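View pics/t11.png

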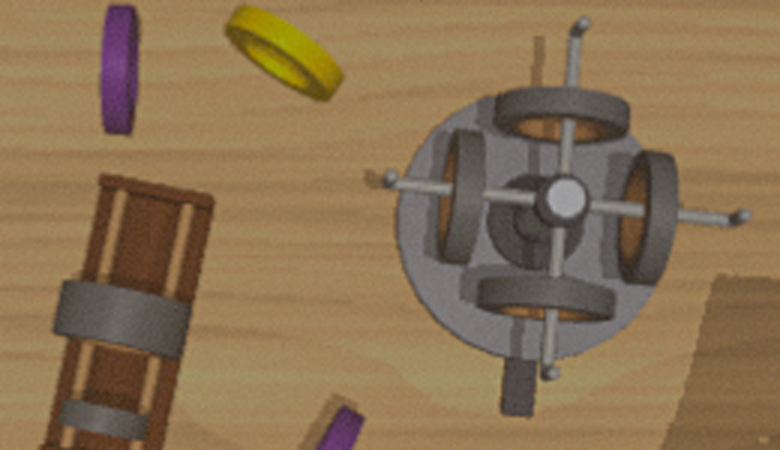

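The roll hangs on the forward hook, centred on the arm: top crop roll centre x≈547, post at (548,373). The wide and small rolls are still in the cradle. One last numeric check, then I'll hand in.

```bash
python3 - <<'E'
from h import *
T=lambda x,y:(x/3+240-.3,y/3+95-.3)
a=cv2.imread('pics/t11.png').astype(int); 
im=r.snapshot('top')[:,:,::-1]
print('px change since last top', np.abs(cv2.resize(im[95:245,240:500],None,fx=3,fy=3,interpolation=2).astype(int)-a)[60:400,350:760].mean())
post=onz('top',T(548,373),.178); l,rr=onz('top',T(478,297),.108),onz('top',T(616,300),.108); m=(l+rr)/2
left,right=onz('top',T(390,180),.178),onz('top',T(741,217),.178); d=left-right
ang=np.degrees(np.arctan2(d[1],d[0]))+90; print('hook angle',ang,'joint',np.radians(174.4-ang))
u=-np.array([np.cos(np.radians(ang)),np.sin(np.radians(ang))]); e=(m-post)[:2]
print('roll in hook x,y',e@u, -e[0]*u[1]+e[1]*u[0],'dia',np.linalg.norm(l-rr))
C=lambda x,y:(x/3+240-.3,y/3+95-.3)
print('wide',(onz('top',T(57,307),.08)+onz('top',T(187,333),.08))/2)
r.finish_job(); print(r.get_state()['clock'])
E
```

```text
px change since last top 2.3607317073170733
hook angle 174.2539952833115 joint 0.002548263029655994
roll in hook x,y 0.0701284026373095 -0.007504717614269798 dia 0.12179030338427987
wide [0.5369 0.2893 0.08  ]
the job is handed in; nothing more can be done
the job is handed in; nothing more can be done
```

I turned the empty hook forward over the pointer tab, hung the large narrow roll on it, and handed the job in after about 15 s of the 58 s allowed. No verdict was reported.

- **Carousel:** I pinched the hook's post and led it about 36 degrees anticlockwise. The last picture puts the joint at about 0.00 rad.
- **Roll:** It hangs about 70 mm along the arm from the post. It measures about 8 mm to one side, within the 20 mm allowed. It looked upright and at rest; two pictures in a row differed only by noise.
- **Other rolls:** The wide roll measured within about 1 mm of its start. The small roll I checked by eye only, and it looked unmoved in the cradle.
- **Robot:** The gripper was well clear of everything at the end.

**Disagreements:**
- The camera put the hook's post about 5 mm further towards +y than the gripper did while holding it. I aimed between the two, and part of the 8 mm may be this offset.
- The roll met the arm about 3 mm higher than expected, with 11 N of contact. I backed off before letting go.
- I did not measure the roll's hanging height separately after release.

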